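# Refit the gas hob knob and keep it pressed in for lighting

### The arm

A 6-joint arm with a two-finger parallel gripper is mounted at the origin on the work surface. World frame = base frame: x ahead of the robot, y to its left, z up, the work surface at z = 0. Lengths are in mm, angles in rad, forces in N, time in s.
With the tool pointing down it reaches from about 350 to 975 mm from the base axis. Payload 7.1 kg.
Tool frame: the origin (TCP) lies between the finger pads; the fingertips stand 8 mm ahead of it and the grasp point (between the pads) lies 11 mm behind it (ctrl.tips_ahead is the distance from the TCP to the fingertips, in mm); y points along the fingers, z is the direction in which the jaws open and shut, and the axes are right-handed (so a half turn about y gives the same grasp; the last joint's range is limited). The gripper opens to 88 mm and grips with 3 to 60 N. Pads are 20 mm wide; open, the fingers measure 115 mm over their backs; the gripper's body (75 mm by 178 mm) begins 61 mm behind the grasp point.
Start: joints at [-1.221, 0.423, 1.63, -0, 1.089, -0.019], TCP at [225.327, -582.952, 230.675] pointing down, gripper open.
Joint ranges: [-3, 3], [-0.9, 2.11], [0.09, 2.58], [-1.31, 4.45], [0.11, 2.69], [-2.54, 2.54]. Speed limits (rad/s): [2.39, 2.39, 3.01, 3.14, 3.14, 3.14].

### API

Orientations are given as a rotation vector (axis times angle).
In Python, from workcell import ctrl gives the robot as it stands.
- The arm moves only by the shell command python3 -m creep 'ROWS'. ROWS is JSON, a list of rows, each an object of numbers: "tx", "ty", "tz": the shift along the world's x, y, z in mm; "rx", "ry", "rz": the turn, a rotation vector about the world's x, y, z in rad; "fingers": the closure in counts, from 0 (fully open) to 255 (shut). A call has 1 to 10 rows; each row is the pose to reach, as a shift and turn from the pose commanded when the call began; what a row does not reach only later rows make up. A row lasts 1/8 s, in which the tool goes at most 62.5 mm and 10.7 degrees, less where a joint would pass 70% of its speed; a pose out of reach is approached as far as the arm can. A call with a gripper value outside its range is refused whole. The fingers move at their own pace and stop on an object; the grip force is fixed at half the most. Time passes only in rows, so rows that repeat a pose let the fingers close. It gives the time, the measured TCP pose, the force and the opening at its end, in the units of the state.
- ctrl.get_obs(): the state, without advancing time (a new reading comes with each control period).
- ctrl.get_image(name): name is "side" or "top"; returns a dict with "pixels" (400x640x3 uint8, blue, green, red), "intrinsics" (3x3 intrinsics, pixels), "rvec" (rotation vector, rad) and "tvec" (3), from world to camera coordinates, as OpenCV has them. Camera axes: x right, y down, z forward; pixel columns grow to the right and rows downward; lengths in mm; the calibration is good to about 2 mm. A picture is of the moment at which its call begins. There is no depth.
- ctrl.close_job(): hands the job in, once; it reports no verdict.
The state is a dict: "t": time; "qpos": joint angles; "qvel": joint speeds; "joint_torque": joint torques, N m; "ee_pos": TCP position; "orientation": TCP orientation; "ft_force": force on the tool from outside, world axes, zero at the start; "moment": the same for the moment, N m; "width": finger opening in mm.
Only numpy, scipy, OpenCV 4.12 (cv2) and the standard library are available. Lean on these libraries where they do the work, as an engineer would, in place of code of your own. Each camera call takes 0.05 s, during which the arm holds its last target.

### The job

The gas hob on the ledge has been scrubbed and its control knob is still lying beside it. Put the knob back on the bare spindle: turn it so that the flat in its bore meets the flat of the spindle, push it fully home, then keep it pressed right in against the valve spring so that I can light the burner, and finish like that, still holding the knob pressed in with the fingers. Leave the washing things on the ledge where they are.

Things in the scene. Friction and masses are not known exactly. Their poses are not given: they have to be found in the camera images.
- hob: Single-burner steel table-top gas hob, 360 deep (x) x 290 wide (y), flat top 80 mm above the ledge, too heavy to shift. Origin: centre of its underside; x from its front edge (nearest the robot) to the rear, z up. Bare control spindle at x -135 mm, y 0. Burner and pan support (radius 107 mm, top 128 mm above the ledge) at x +50 mm. Dark tick (lighting mark) 36 to 52 mm behind the spindle.
- spindle_tip (a point): Centre of the top end of the bare steel valve spindle, 22 mm above the hob's top when out. Upright round bar, 10 mm diameter, one flat all along it, 1.5 mm from the axis; the last 2 mm taper by about 1.2 mm all round. The flat faces this point's +x = the hob's +x, towards the lighting mark and burner. z up. It does not turn, it only presses down.
- spindle (a joint): How far the spindle is pressed in, m: 0 = out, 0.005 = fully in (stop). The valve spring takes 4 N to start it and 10 N fully in, and pushes it out again when let go.
- knob_grip (a point): Loose black control knob, ~45 g, skirt down on the ledge left or right of the hob. Skirt 44 mm diameter, 6 high; bar grip on it 18 thick (y), 26 high, round tail at x -21, pointed nose with white line at x +30; overall 32 high. D bore from below on the axis: 15 deep, 11 diameter, flat 2 mm from the axis on the nose (+x) side. Point: on the axis, half-way up the bar, 19 mm above the underside.
- knob_seat (a point): The closed upper end of the knob's D bore, on the axis, 15 mm above the knob's underside; axes as knob_grip. It rests on the spindle tip when the knob is fully home: the skirt is then 7 mm above the hob's top, and 2 mm above it with the spindle fully in. Knob and spindle slide together freely, with 0.5 mm play all round.
- knob_nose (a point): The point of the knob's nose, 30 mm from its axis in +x, 19 mm above its underside. Axes as knob_grip.
- knob: The knob again; origin at the centre of its underside, axes as knob_grip.
- can_cap: Bystander: plain round black screw cap of a water can, 54 mm in diameter, 20 mm high, lying on the other side from the knob. Origin at the centre of its underside.
- soap_bottle: Bystander: empty clear plastic soap bottle with push-button pump, 68 mm in diameter, 186 mm tall, at the left. Origin at the centre of its underside.
- dustpan: Bystander: red plastic dustpan, 320 x 220 x 60 mm, at the far right. Origin under the middle of its front lip; pan and handle extend in +x.
- brush: Bystander: wooden hand brush with hard bristles, 240 x 42 x 48 mm, lying bristles down at the right. Origin at the middle of its underside.
- bucket_clip: Bystander: steel bucket handle clip, 62 x 28 x 8 mm, lying at the right between the brush and the hob. Origin at its middle.
- jug: Bystander: yellow plastic jug, upturned, 134 mm in diameter, 190 mm tall, handle at the side, at the far left. Origin at the centre of its mouth, on the ledge.
- steel_cup: Bystander: open steel cup, 76 mm in diameter, 85 mm tall, at the near left. Origin at the centre of its underside.

How it is judged:
By the outcome, as a careful person would: the job done as asked, in the order asked, and still so for the second after the job is handed in, while the arm keeps its last pose, push and grip.
It also fails if it takes over 43 s, if anything falls off the work surface, if the arm or the gripper's body presses on something with over 40 N, if the wrist force passes 120 N, or if a joint passes its speed limit or range.

## Working session

There is one attempt and no reset: what is moved stays moved. The work goes in short steps, Python scripts to look and compute and a shell command to move; the robot and the scene stay as the last step left them, time stands still between calls to the robot, and variables do not carry over. Pictures are saved under pics/ and viewed, and the job is handed in when it is done.

```bash
mkdir -p pics; ls; cat > h.py <<'E'
import cv2,numpy as np
from workcell import ctrl
def grab(n,tag):
    d=ctrl.get_image(n); im=np.array(d["pixels"]); cv2.imwrite(f"pics/{tag}.png",im)
    np.savez(f"pics/{tag}.npz",im=im,K=np.array(d["intrinsics"]),r=np.array(d["rvec"],float),t=np.array(d["tvec"],float)); return im
def load(tag): return np.load(f"pics/{tag}.npz")
def ray(tag,u,v,z):
    d=load(tag);R=cv2.Rodrigues(d["r"])[0];t=d["t"].reshape(3)
    c=-R.T@t; w=R.T@(np.linalg.inv(d["K"])@np.array([u,v,1.]))
    return c+w*(z-c[2])/w[2]
def proj(tag,P):
    d=load(tag); return cv2.projectPoints(np.array(P,float).reshape(-1,1,3),d["r"],d["t"],d["K"],None)[0].reshape(-1,2)
def crop(tag,u0,v0,u1,v1,s,out):
    cv2.imwrite(f"pics/{out}.png",cv2.resize(load(tag)["im"][v0:v1,u0:u1],None,fx=s,fy=s,interpolation=cv2.INTER_CUBIC))
E
python3 - <<'E'
from h import *
grab("top","top0");grab("side","side0")
for n in("top0","side0"):
    d=load(n);R=cv2.Rodrigues(d["r"])[0];print(n,-R.T@d["t"].reshape(3),R.round(2).tolist(),d["K"].tolist())
o=ctrl.get_obs();print(o)
E
```

```text
pics
top0 [ 444.88391211   18.59097444 1191.5193551 ] [[-0.02, -1.0, 0.01], [-1.0, 0.02, -0.09], [0.09, -0.01, -1.0]] [[371.37909723945495, 0.0, 316.31738383273483], [0.0, 371.37909723945495, 195.3407397641503], [0.0, 0.0, 1.0]]
side0 [  118.93997864 -1456.84652775   929.04069536] [[0.96, -0.29, -0.02], [-0.15, -0.45, -0.88], [0.25, 0.85, -0.47]] [[465.6666451719064, 0.0, 310.3427837356239], [0.0, 465.6666451719064, 197.07609133439476], [0.0, 0.0, 1.0]]
{'t': 0.1, 'qpos': array([-1.22101695e+00,  4.23798869e-01,  1.63060194e+00, -1.47038179e-05,
        1.08861057e+00, -1.90026825e-02]), 'qvel': array([-0.00102763, -0.0018967 , -0.00196208,  0.00051208,  0.00021599,
       -0.00158782]), 'joint_torque': array([-7.41041604e-04, -5.45612884e+01, -2.74324411e+01,  6.44886028e-02,
        1.88093452e-02,  3.04838480e-06]), 'ee_pos': array([ 225.14899319, -582.50739564,  229.96249187]), 'orientation': array([-0.37704326,  2.02161531, -2.01874401]), 'ft_force': array([ 0.68593083,  0.79336037, -0.64829031]), 'moment': array([-0.04127651, -0.04098813,  0.04289535]), 'width': 87.57401103078098}
```

View pics/top0.png

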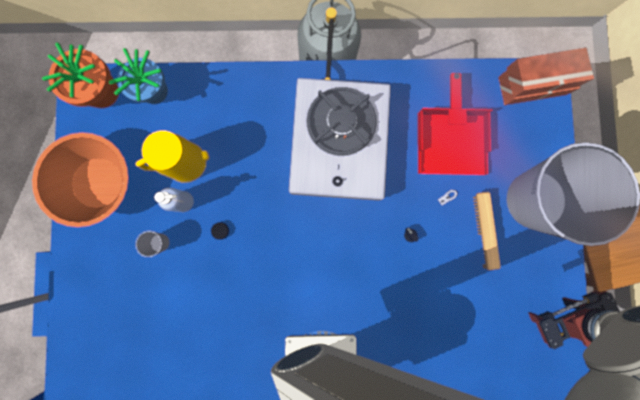

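View pics/side0.png

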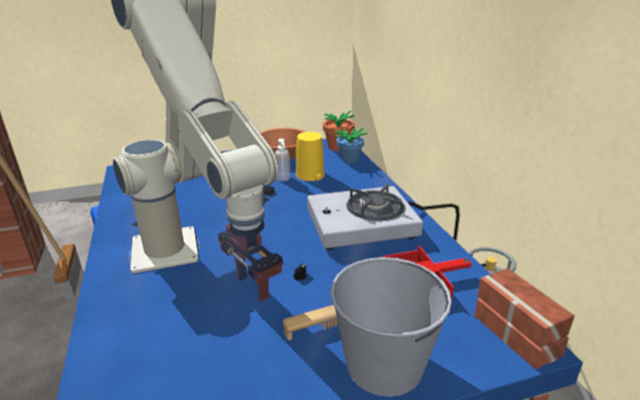

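Top view: knob near (411,234), right of the hob. The spindle is near (338,181), with its tick above it, and the cap is at (220,230). I'll enlarge these.

```bash
python3 - <<'E'
from h import *
crop("top0",391,214,431,254,14,"k_top"); crop("side0",280,250,320,290,14,"k_side")
crop("top0",318,151,368,201,12,"s_top"); crop("side0",305,190,355,230,12,"s_side");crop("top0",280,65,400,210,4,"hob")
E
python3 - <<'E'
import cv2,numpy as np
a=[cv2.imread(f"pics/{n}.png") for n in("k_top","k_side")]
cv2.imwrite("pics/kk.png",cv2.resize(np.hstack(a),(800,400)))
E
```

```text
(no output)
```

View pics/k_top.png

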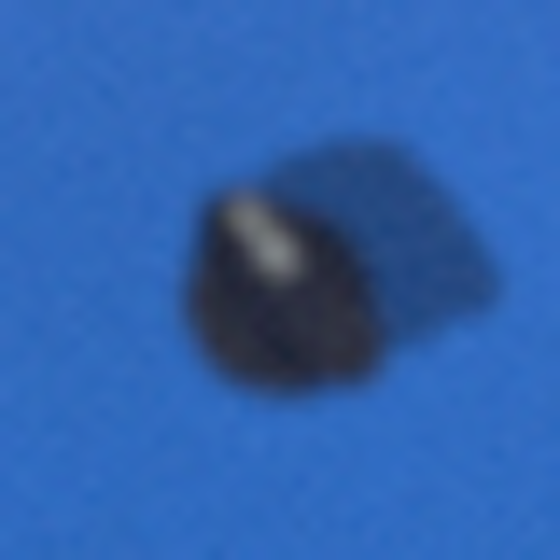

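View pics/k_side.png

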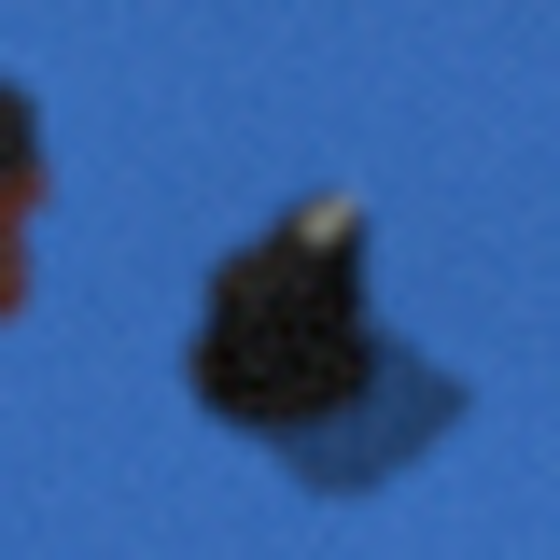

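View pics/s_top.png

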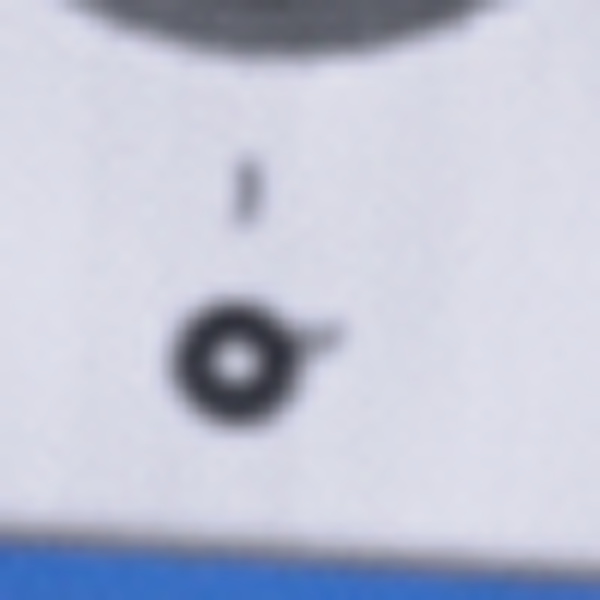

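View pics/s_side.png

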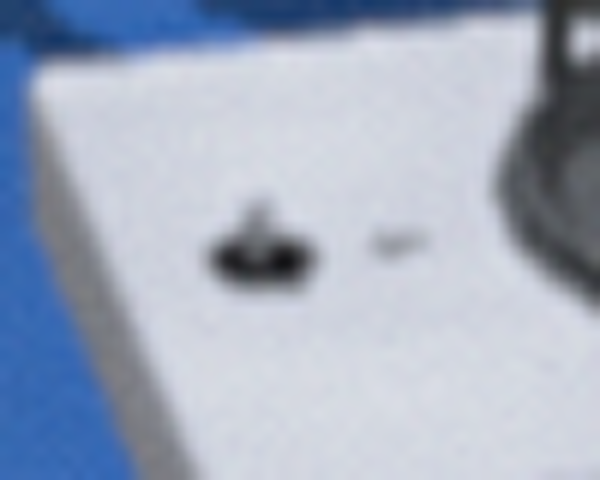

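View pics/hob.png

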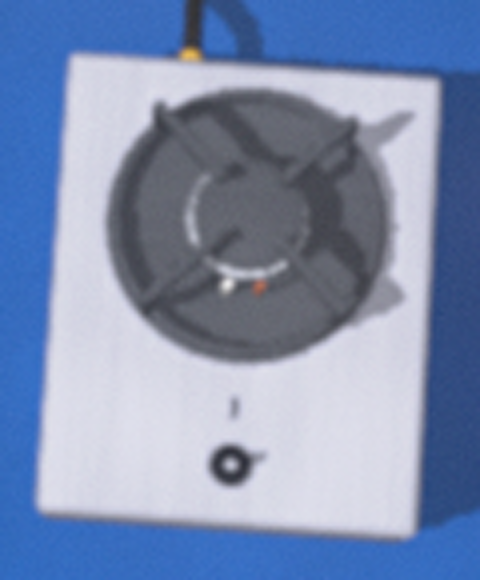

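The knob's white nose line points up and left in the top view, from (238,200) to (290,275) in the crop. The spindle ring is centred near (337.3,180.8) and the tick at (338.1,163.9–168.9). Next I'll fit poses for the hob and knob.

```bash
cat > fit.py <<'E'
from h import *
from scipy.optimize import least_squares,minimize
def fr(p,P):
    x,y,a=p;P=np.array(P,float);c,s=np.cos(a),np.sin(a)
    return np.c_[x+c*P[:,0]-s*P[:,1],y+s*P[:,0]+c*P[:,1],P[:,2]]
th=np.linspace(0,2*np.pi,40)
SK=np.array([[22*np.cos(t),22*np.sin(t),z] for t in th for z in(0,6)])
tail=[[-12+9*np.cos(t),9*np.sin(t)] for t in np.linspace(np.pi/2,1.5*np.pi,15)]
BAR=np.array([[x,y,z] for x,y in tail+[[16,9],[16,-9],[30,0]] for z in(6,32)])
def render(tag,p,win,S=8,z0=0):
    u0,v0,u1,v1=win;m=np.zeros(((v1-v0)*S,(u1-u0)*S),np.uint8)
    for B in(SK,BAR):
        q=(proj(tag,fr(p,B)+[0,0,z0])-[u0,v0]+.5)*S
        cv2.fillConvexPoly(m,cv2.convexHull(np.round(q).astype(np.int32)),255)
    return cv2.resize(m,(u1-u0,v1-v0),interpolation=cv2.INTER_AREA)/255.
E
python3 - <<'E'
from fit import *
obs=[("top0",(289.2,192.7),(-180,145,80)),("top0",(297.1,78),(180,145,80)),("top0",(390,84),(180,-145,80)),("top0",(384,197.9),(-180,-145,80)),
("top0",(337.3,180.8),(-135,0,81)),("top0",(338.1,163.9),(-135+52,0,80)),("top0",(338.1,168.9),(-135+36,0,80)),("top0",(337.4,180.8),(-135,0,102)),
("side0",(326.5,211.2),(-135,0,81)),("side0",(326.2,206.8),(-135,0,102))]
def res(p,sel):
    return np.concatenate([proj(t,fr(p,[P])[:1])[0]-uv for t,uv,P in obs if t in sel])
for sel in(["top0"],["top0","side0"]):
    r=least_squares(res,[700,0,0],args=(sel,),x_scale=[10,10,.1],loss="soft_l1");print(r.x,res(r.x,["top0","side0"]).round(1).reshape(-1,2).tolist(),fr(r.x,[[-135,0,102]]))
print("spindle tip from top ray",ray("top0",337.4,180.8,102),ray("top0",337.3,180.8,81),"side",ray("side0",326.2,206.8,102),ray("side0",326.5,211.2,81))
w={"top0":(395,220,430,250),"side0":(285,255,317,290)}
def cov(t):
    u0,v0,u1,v1=w[t];im=load(t)["im"][v0:v1,u0:u1].astype(float)
    b=im[:,:,0]; # blue channel: bg ~190, shadow ~130, knob ~50
    bg=np.median(b); return np.clip((115-b)/(115-50),0,1)
M={t:cov(t) for t in w}
# white line fill
for t in w:
    u0,v0,u1,v1=w[t];im=load(t)["im"][v0:v1,u0:u1].astype(float);g=(im[:,:,0]-im[:,:,2])<45;M[t]=np.maximum(M[t],g*1.)
def cost(p,sel):
    return sum(((render(t,p,w[t])-M[t])**2).sum() for t in sel)
k0=ray("top0",411,234,15);print(k0)
for sel in(["top0"],["side0"],["top0","side0"]):
    best=None
    for a in np.arange(-3.1,3.2,.5):
        r=minimize(cost,[k0[0],k0[1],a],args=(sel,),method="Nelder-Mead",options=dict(initial_simplex=np.array([[k0[0],k0[1],a],[k0[0]+10,k0[1],a],[k0[0],k0[1]+10,a],[k0[0],k0[1],a+.4]])))
        if best is None or r.fun<best.fun:best=r
    print(sel,best.x,best.fun,[m.sum() for m in M.values()])
for t in w: 
    u0,v0,u1,v1=w[t]
    print(t,"white tip along line",[ray(t,*uv,32)[:2].round(1) for uv in ([(391+238/14-.46,214+200/14-.46),(391+290/14-.46,214+275/14-.46)] if t=="top0" else [(280+345/14-.46,250+200/14-.46),(280+310/14-.46,250+240/14-.46)])])
E
```

```text
[ 7.17486158e+02 -7.08809883e+01 -8.28629022e-02] [[-1.0, 0.1], [-0.5, -1.0], [0.2, -0.7], [0.5, 1.2], [0.0, 0.3], [0.2, 0.2], [-0.1, 0.4], [0.4, -0.6], [-0.1, 0.2], [0.2, -0.4]] [[582.94936534 -59.7072937  102.        ]]
[ 7.17442779e+02 -7.09048956e+01 -8.27846702e-02] [[-0.9, 0.1], [-0.5, -1.0], [0.2, -0.7], [0.5, 1.2], [0.0, 0.3], [0.2, 0.2], [-0.1, 0.4], [0.4, -0.6], [-0.1, 0.2], [0.2, -0.4]] [[582.90511225 -59.74172611 102.        ]]
spindle tip from top ray [581.17991746 -58.46869922 102.        ] [583.81197713 -59.65243758  81.        ] side [581.29541665 -62.54829695 102.        ] [583.73300462 -58.51894435  81.        ]
[ 418.88342408 -293.48950607   15.        ]
['top0'] [ 416.69471685 -295.53310441    0.61674097] 23.303955283470852 [np.float64(134.3846153846154), np.float64(162.98461538461538)]
['side0'] [ 415.57972529 -293.56467633    0.73024586] 5.7060832770281795 [np.float64(134.3846153846154), np.float64(162.98461538461538)]
['top0', 'side0'] [ 415.9782469  -293.64593725    0.72101635] 32.79921313832413 [np.float64(134.3846153846154), np.float64(162.98461538461538)]
top0 white tip along line [array([ 438.6, -278.9]), array([ 421.8, -289.9])]
side0 white tip along line [array([ 434.9, -277. ]), array([ 423.1, -289.2])]
```

```bash
python3 - <<'E'
from h import *
o=ctrl.get_obs();R=cv2.Rodrigues(o["orientation"])[0];print(R.round(3))
a=np.arctan2(R[1,2],R[0,2]);print("jaw angle",a, "for knob", (0.69+np.pi/2-a+np.pi/2)%np.pi-np.pi/2,"final",(-0.083+np.pi/2-a+np.pi/2)%np.pi-np.pi/2)
print([416,-293.7,90]-o["ee_pos"])
print(ray("top0",487,230,20))
E
```

```text
[[-0.933 -0.     0.36 ]
 [-0.36   0.001 -0.933]
 [-0.    -1.    -0.001]]
jaw angle -1.202007434769875 for knob 0.3212111079749782 final -0.4517888920250215
[ 190.85100681  288.80739564 -139.96249187]
[ 427.16043413 -533.28847492   20.        ]
```

```bash
python3 -m creep '[{"tx":45,"ty":70,"tz":0,"rz":0.1},{"tx":70,"ty":110,"tz":0,"rz":0.2},{"tx":110,"ty":160,"tz":-10,"rz":0.32},{"tx":140,"ty":210,"tz":-30,"rz":0.32},{"tx":170,"ty":260,"tz":-60,"rz":0.32},{"tx":191,"ty":289,"tz":-100,"rz":0.32},{"tx":191,"ty":289,"tz":-140,"rz":0.32},{"tx":191,"ty":289,"tz":-140,"rz":0.32},{"tx":191,"ty":289,"tz":-140,"rz":0.32},{"tx":191,"ty":289,"tz":-140,"rz":0.32}]'
python3 - <<'E'
from h import *
grab("top","top1");grab("side","side1")
crop("side1",230,180,350,300,5,"k1s");crop("top1",351,174,471,294,5,"k1t")
o=ctrl.get_obs();R=cv2.Rodrigues(o["orientation"])[0];print(o["ee_pos"],np.arctan2(R[1,2],R[0,2])+np.pi/2,R[:,1],o["qpos"])
E
```

```text
[ 225.22164587 -582.66264648  230.20903098] 0.36877119630751776 [-3.16558392e-04  8.98738495e-04 -9.99999546e-01] [-1.22100427e+00  4.23574440e-01  1.63033124e+00  1.19763525e-05
  1.08863978e+00 -1.89846880e-02]schema error: expected keys tx, ty, tz, rx, ry, rz, fingers
```

View pics/k1s.png

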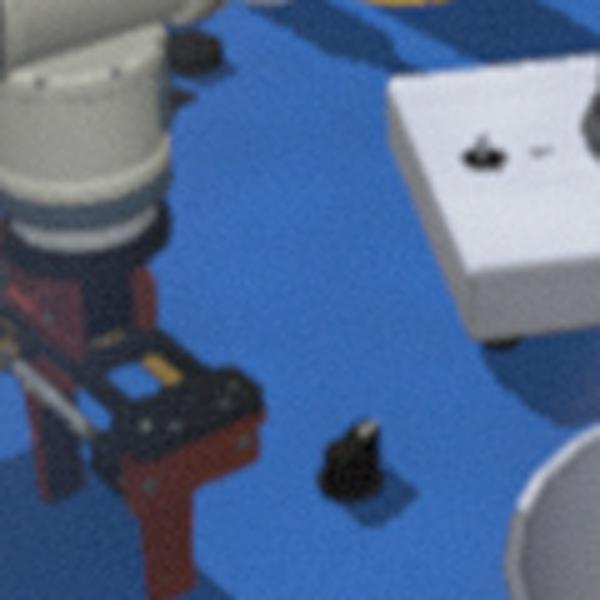

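View pics/k1t.png

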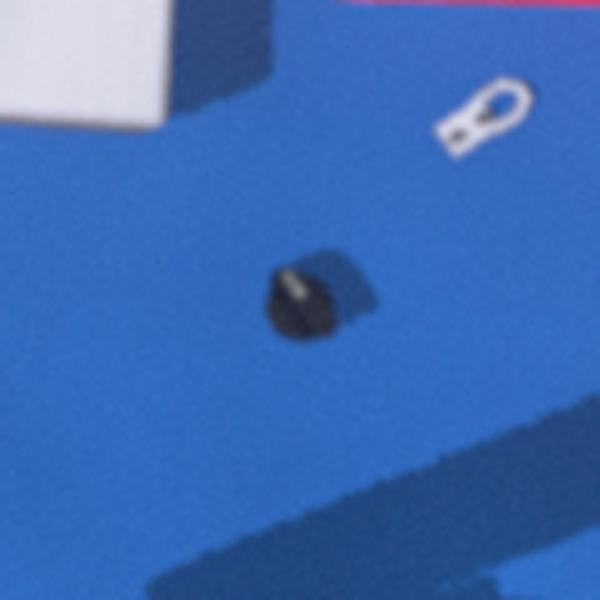

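The arm didn't move, because every row needs all seven keys. I'll resend with the keys filled in.

```bash
python3 -m creep '[{"tx":35,"ty":50,"tz":0,"rx":0,"ry":0,"rz":0.1,"fingers":0},{"tx":65,"ty":100,"tz":0,"rx":0,"ry":0,"rz":0.2,"fingers":0},{"tx":100,"ty":150,"tz":-10,"rx":0,"ry":0,"rz":0.32,"fingers":0},{"tx":130,"ty":200,"tz":-30,"rx":0,"ry":0,"rz":0.32,"fingers":0},{"tx":160,"ty":245,"tz":-60,"rx":0,"ry":0,"rz":0.32,"fingers":0},{"tx":191,"ty":289,"tz":-90,"rx":0,"ry":0,"rz":0.32,"fingers":0},{"tx":191,"ty":289,"tz":-140,"rx":0,"ry":0,"rz":0.32,"fingers":0},{"tx":191,"ty":289,"tz":-140,"rx":0,"ry":0,"rz":0.32,"fingers":0},{"tx":191,"ty":289,"tz":-140,"rx":0,"ry":0,"rz":0.32,"fingers":0},{"tx":191,"ty":289,"tz":-140,"rx":0,"ry":0,"rz":0.32,"fingers":0}]'
python3 - <<'E'
from h import *
grab("top","top1");grab("side","side1")
crop("side1",240,200,360,320,5,"k1s");crop("top1",351,174,471,294,5,"k1t")
o=ctrl.get_obs();R=cv2.Rodrigues(o["orientation"])[0];print(o["ee_pos"],np.arctan2(R[1,2],R[0,2])+np.pi/2,R[:,1],o["qpos"],o["t"])
E
```

```text
t: 1.45
ee_pos: [417.1, -295.4, 92.6]
orientation: [-0.651, 1.82, -1.826]
ft_force: [-0.9, -0.1, 0.1]
width: 87.7
[ 416.88361016 -295.10061473   92.29172742] 0.6876688175949064 [ 0.00238934 -0.00178413 -0.99999555] [-6.39287273e-01  4.71203534e-01  1.96802944e+00 -9.73670554e-06
  6.99377721e-01  2.43846644e-01] 1.55
```

View pics/k1s.png

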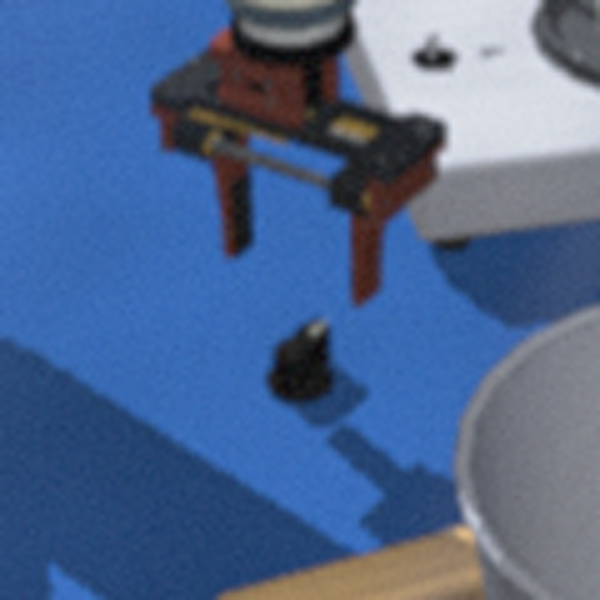

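View pics/k1t.png

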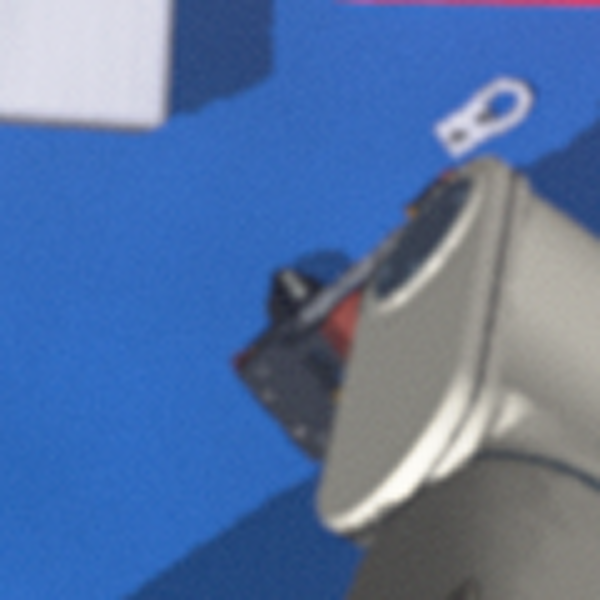

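```bash
python3 -m creep '[{"tx":-1,"ty":1,"tz":-40,"rx":0,"ry":0,"rz":0,"fingers":0},{"tx":-1,"ty":1,"tz":-65,"rx":0,"ry":0,"rz":0,"fingers":0},{"tx":-1,"ty":1,"tz":-72,"rx":0,"ry":0,"rz":0,"fingers":0},{"tx":-1,"ty":1,"tz":-72,"rx":0,"ry":0,"rz":0,"fingers":0},{"tx":-1,"ty":1,"tz":-72,"rx":0,"ry":0,"rz":0,"fingers":0},{"tx":-1,"ty":1,"tz":-72,"rx":0,"ry":0,"rz":0,"fingers":0}]'
python3 - <<'E'
from h import *
for i in range(4): o=ctrl.get_obs();print(o["ee_pos"],o["ft_force"])
grab("side","side2");crop("side2",250,200,350,300,6,"k2s")
o=ctrl.get_obs();print(o["ee_pos"],o["ft_force"])
E
```

```text
t: 2.3
ee_pos: [415.9, -293.4, 19.6]
orientation: [-0.653, 1.821, -1.824]
ft_force: [-0.5, -0.1, -0.6]
width: 87.6
[ 415.87339859 -293.37449368   19.5992603 ] [-0.53836263 -0.08058723 -0.59686461]
[ 415.87339859 -293.37449368   19.5992603 ] [-0.53836263 -0.08058723 -0.59686461]
[ 415.87339859 -293.37449368   19.5992603 ] [-0.53836263 -0.08058723 -0.59686461]
[ 415.87339859 -293.37449368   19.5992603 ] [-0.53836263 -0.08058723 -0.59686461]
[ 415.79974523 -293.3035808    19.45820985] [-0.62902031  0.08519081  0.29183407]
```

View pics/k2s.png

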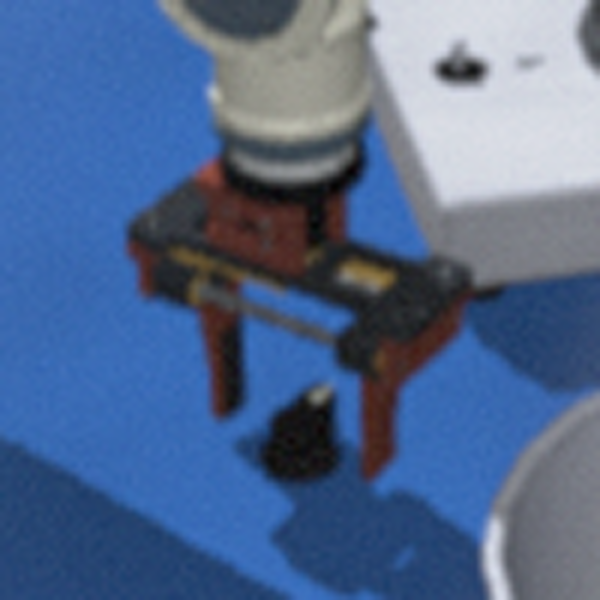

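The knob sits between the open fingers. I'll lower a little further and close.

```bash
python3 -m creep '[{"tx":0,"ty":0,"tz":-2.5,"rx":0,"ry":0,"rz":0,"fingers":0},{"tx":0,"ty":0,"tz":-2.5,"rx":0,"ry":0,"rz":0,"fingers":255},{"tx":0,"ty":0,"tz":-2.5,"rx":0,"ry":0,"rz":0,"fingers":255},{"tx":0,"ty":0,"tz":-2.5,"rx":0,"ry":0,"rz":0,"fingers":255},{"tx":0,"ty":0,"tz":-2.5,"rx":0,"ry":0,"rz":0,"fingers":255},{"tx":0,"ty":0,"tz":-2.5,"rx":0,"ry":0,"rz":0,"fingers":255},{"tx":0,"ty":0,"tz":-2.5,"rx":0,"ry":0,"rz":0,"fingers":255},{"tx":0,"ty":0,"tz":-2.5,"rx":0,"ry":0,"rz":0,"fingers":255},{"tx":0,"ty":0,"tz":-2.5,"rx":0,"ry":0,"rz":0,"fingers":255}]'
python3 - <<'E'
from h import *
grab("side","side3");crop("side3",250,200,350,300,6,"k3s")
o=ctrl.get_obs();print(o["ee_pos"],o["ft_force"],o["width"])
E
```

```text
t: 3.48
ee_pos: [415.3, -293.0, 16.2]
orientation: [-0.654, 1.823, -1.823]
ft_force: [-0.4, 0.6, 0.7]
width: 17.8
[ 415.33874525 -292.955866     16.17431592] [-0.29926293 -0.04709436 -0.54095316] 17.632759970621095
```

View pics/k3s.png

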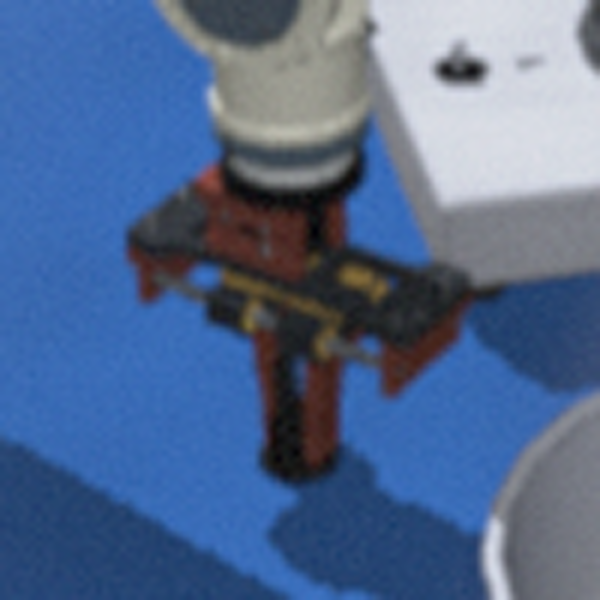

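Gripped at 17.8 mm, so the pads are on the bar flats. Next I'll lift, move over the spindle and turn by −0.77.

```bash
python3 -m creep '[{"tx":0,"ty":0,"tz":30,"rx":0,"ry":0,"rz":0,"fingers":255},{"tx":0,"ty":0,"tz":70,"rx":0,"ry":0,"rz":0,"fingers":255},{"tx":10,"ty":15,"tz":110,"rx":0,"ry":0,"rz":-0.1,"fingers":255},{"tx":40,"ty":55,"tz":120,"rx":0,"ry":0,"rz":-0.25,"fingers":255},{"tx":70,"ty":95,"tz":120,"rx":0,"ry":0,"rz":-0.4,"fingers":255},{"tx":100,"ty":135,"tz":120,"rx":0,"ry":0,"rz":-0.55,"fingers":255},{"tx":130,"ty":180,"tz":120,"rx":0,"ry":0,"rz":-0.7,"fingers":255},{"tx":155,"ty":215,"tz":120,"rx":0,"ry":0,"rz":-0.77,"fingers":255},{"tx":167.5,"ty":233,"tz":120,"rx":0,"ry":0,"rz":-0.77,"fingers":255},{"tx":167.5,"ty":233,"tz":120,"rx":0,"ry":0,"rz":-0.77,"fingers":255}]'
python3 -m creep '[{"tx":0,"ty":0,"tz":0,"rx":0,"ry":0,"rz":0,"fingers":255},{"tx":0,"ty":0,"tz":0,"rx":0,"ry":0,"rz":0,"fingers":255}]'
python3 - <<'E'
from h import *
grab("side","side4");crop("side4",285,160,385,260,6,"k4s")
grab("top","top4");crop("top4",298,130,378,210,7,"k4t")
o=ctrl.get_obs();R=cv2.Rodrigues(o["orientation"])[0];print(o["ee_pos"],np.arctan2(R[1,2],R[0,2])+np.pi/2,R[:,1],o["ft_force"],o["width"])
E
```

```text
t: 4.78
ee_pos: [583.0, -59.3, 135.9]
orientation: [-0.085, -2.181, 2.182]
ft_force: [-0.5, -0.5, -0.2]
width: 17.4
t: 5.03
ee_pos: [582.0, -61.2, 136.1]
orientation: [-0.089, -2.179, 2.179]
ft_force: [0.0, 0.3, 0.5]
width: 17.8
[582.34309221 -60.94526159 136.22642894] -0.08240979604534981 [-1.91258930e-04 -3.65230431e-05 -9.99999981e-01] [ 0.13263578  0.44085095 -0.83225203] 17.95967496661116
```

View pics/k4s.png

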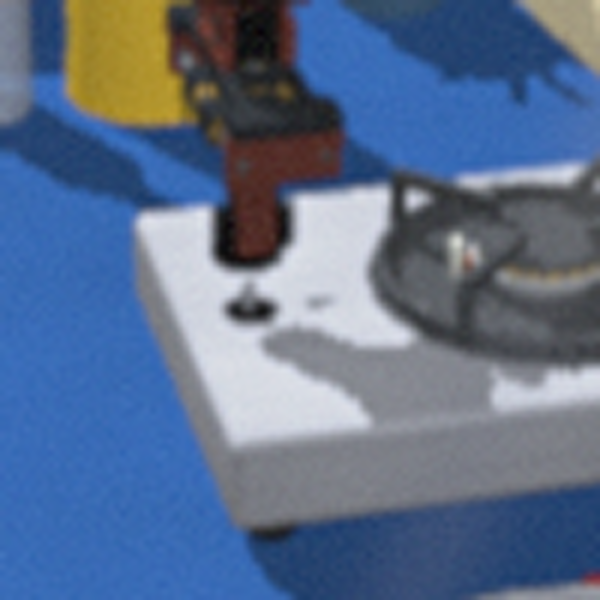

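View pics/k4t.png

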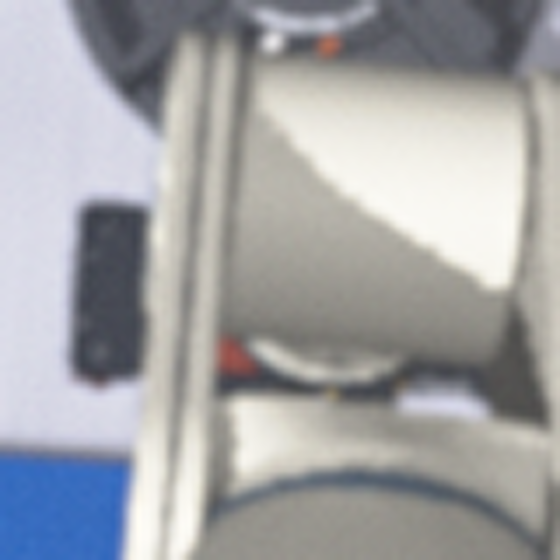

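```bash
python3 - <<'E'
from h import *
crop("side4",312,188,342,218,20,"k4s2")
E
```

```text
(no output)
```

View pics/k4s2.png

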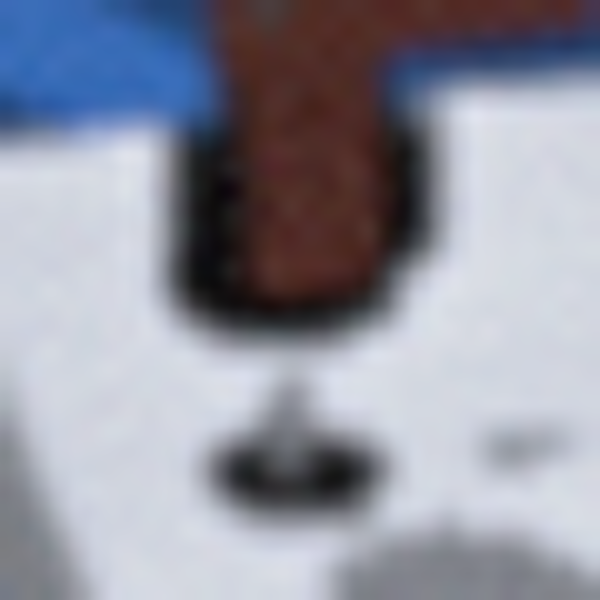

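```bash
cat > rel.py <<'E'
from fit import *
import sys
def disc(tag,c,r,z,win,S=8):
    u0,v0,u1,v1=win;m=np.zeros(((v1-v0)*S,(u1-u0)*S),np.uint8)
    q=(proj(tag,np.c_[c[0]+r*np.cos(th),c[1]+r*np.sin(th),0*th+z])-[u0,v0]+.5)*S
    cv2.fillConvexPoly(m,cv2.convexHull(np.round(q).astype(np.int32)),255)
    return cv2.resize(m,(u1-u0,v1-v0),interpolation=cv2.INTER_AREA)/255.
def dark(tag,win,lo,hi):
    u0,v0,u1,v1=win;g=load(tag)["im"][v0:v1,u0:u1].mean(2);return np.clip((hi-g)/(hi-lo),0,1)
def blur(m): return cv2.GaussianBlur(m,(0,0),.5)
def knobfit(tag,win,z0,yaw,p0):
    M=dark(tag,win,25,215)
    def c(p): return ((blur(render(tag,[p[0],p[1],yaw],win,z0=z0))>0)*0+(blur(render(tag,[p[0],p[1],yaw],win,z0=z0))-(M>0.5)*0-np.clip(M*1.0,0,1))**2)[:, :].sum()
    r=minimize(c,p0,method="Nelder-Mead",options=dict(initial_simplex=np.array([p0,[p0[0]+4,p0[1]],[p0[0],p0[1]+4]])));return r.x,r.fun
def ringfit(tag,win,p0):
    M=dark(tag,win,25,215)
    f=lambda p:((blur(disc(tag,p[:2],p[2],80.5,win))-M)**2)
    W=np.ones_like(M)
    r=minimize(lambda p:f(p).sum(),p0,method="Nelder-Mead",options=dict(initial_simplex=np.array([p0,[p0[0]+4,p0[1],p0[2]],[p0[0],p0[1]+4,p0[2]],[p0[0],p0[1],p0[2]+2]])));return r.x,r.fun
E
python3 - <<'E'
from rel import *
print(ringfit("side4",(320,209,334,216),[583,-60,14]))
print(ringfit("side0",(320,209,334,216),[583,-60,14]))
print(ringfit("top0",(330,174,344,188),[583,-60,14]))
for v0 in (197,199,200):print(v0,knobfit("side4",(316,v0,338,206),119.8,-.083,[583,-60]))
# spindle columns
g=load("side4")["im"].mean(2)
for v in (206,207,208): w=np.clip(210-g[v,321:332],0,None)+0;print(v,g[v,321:332].round(),(w*np.arange(321,332)).sum()/w.sum())
for tag in ["side4"]: print(proj(tag,[[583,-59.7,102],[583,-59.7,81],[583,-59.7,96]]))
E
```

```text
(array([583.15691141, -57.01317758,  14.81107824]), np.float64(1.5484080608076227))
(array([582.90862796, -57.26519681,  15.18171291]), np.float64(1.0303265516533733))
(array([584.11972943, -59.57732998,  14.80630085]), np.float64(8.604114050916088))
197 (array([582.39916992, -54.26806641]), np.float64(1.8143300452762063))
199 (array([582.70872498, -53.89382935]), np.float64(1.0265624030215734))
200 (array([582.70594025, -54.06919861]), np.float64(0.8745150653310482))
206 [220. 218. 217. 216. 203. 185. 196. 214. 219. 222. 221.] 326.15942028985506
207 [217. 221. 222. 216. 188. 159. 182. 218. 222. 222. 220.] 326.0590163934427
208 [217. 217. 218. 201. 161. 138. 169. 203. 216. 216. 219.] 325.9284369114878
[[326.39791103 206.36074643]
 [326.41180108 211.3852587 ]
 [326.40189624 207.80233451]]
```

```bash
python3 - <<'E'
from rel import *
u0,v0=298,130
for (x,y) in [(85,205),(75,378),(148,205),(145,382)]:
    print((x,y),[ray("top4",u0+(x+.5)/7-.5,v0+(y+.5)/7-.5,z)[:2].round(1).tolist() for z in(200,220,240)])
crop("top4",300,150,340,190,16,"k4t2")
E
```

```text
(85, 205) [[629.9, 22.0], [626.1, 21.9], [622.4, 21.8]]
(75, 378) [[562.7, 26.9], [560.3, 26.7], [558.0, 26.6]]
(148, 205) [[629.5, -2.4], [625.8, -1.9], [622.0, -1.5]]
(145, 382) [[560.7, 0.1], [558.4, 0.4], [556.1, 0.8]]
```

View pics/k4t2.png

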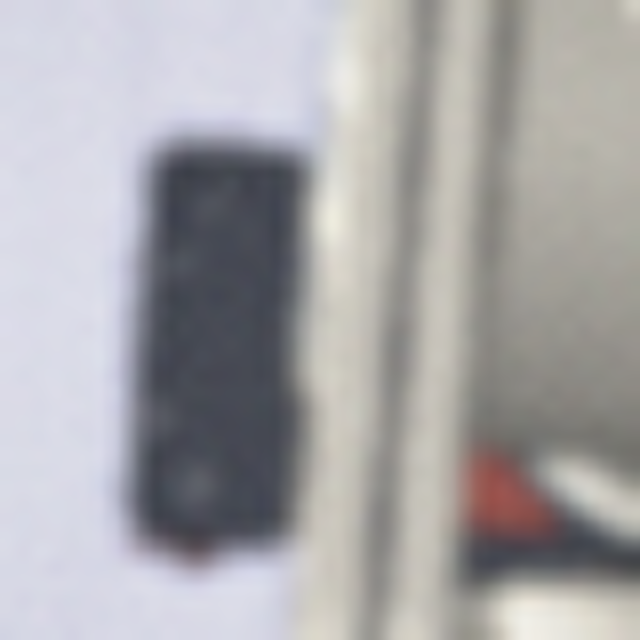

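```bash
python3 - <<'E'
from rel import *
out=[]
def ov(tag,u0,v0,n,s,ps,z0,yaw):
    im=cv2.resize(load(tag)["im"][v0:v0+n,u0:u0+n],None,fx=s,fy=s,interpolation=cv2.INTER_CUBIC)
    for p,col in ps:
        for B in (SK[::2],SK[1::2],BAR[1::2]):
            q=(proj(tag,fr([p[0],p[1],yaw],B)+[0,0,z0])-[u0,v0]+.5)*s
            cv2.polylines(im,[np.round(q).astype(np.int32)],True,col,1)
        
    return im
a=ov("side4",312,186,30,13,[((582.4,-60.9),(0,255,0)),((582.4,-54),(0,0,255))],119.8,-.083)
for y,c in((-60,(0,255,0)),(-57,(0,0,255))):
    for r,z in((14.8,80),(5,102)):
        q=(proj("side4",np.c_[583+r*np.cos(th),y+r*np.sin(th),0*th+z])-[312,186]+.5)*13
        cv2.polylines(a,[np.round(q).astype(np.int32)],True,c,1)
b=ov("side3",285,255,30,13,[((415.4,-293),(0,255,0))],0,.69)
cv2.imwrite("pics/ov.png",np.hstack([a,b]))
E
```

```text
(no output)
```

View pics/ov.png

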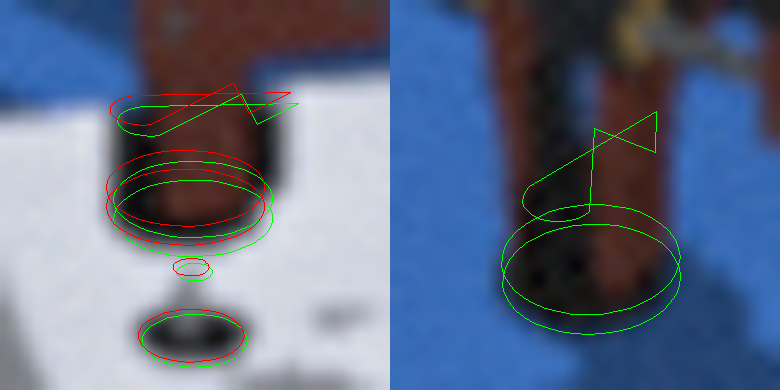

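```bash
python3 -m creep '[{"tx":0.5,"ty":0.9,"tz":-8,"rx":0,"ry":0,"rz":0,"fingers":255},{"tx":0.5,"ty":0.9,"tz":-14.5,"rx":0,"ry":0,"rz":0,"fingers":255},{"tx":0.5,"ty":0.9,"tz":-14.5,"rx":0,"ry":0,"rz":0,"fingers":255},{"tx":0.5,"ty":0.9,"tz":-14.5,"rx":0,"ry":0,"rz":0,"fingers":255},{"tx":0.5,"ty":0.9,"tz":-14.5,"rx":0,"ry":0,"rz":0,"fingers":255}]'
python3 - <<'E'
from rel import *
grab("side","side5");crop("side5",312,192,342,222,20,"k5s")
o=ctrl.get_obs();R=cv2.Rodrigues(o["orientation"])[0];print(o["ee_pos"],np.arctan2(R[1,2],R[0,2])+np.pi/2,R[:,1],o["ft_force"],o["width"])
E
```

```text
t: 5.75
ee_pos: [583.5, -59.0, 121.8]
orientation: [-0.089, -2.18, 2.18]
ft_force: [-0.6, -0.4, -0.4]
width: 17.9
[583.46314714 -59.01112671 121.83271659] -0.08113577916979708 [ 2.98234733e-04 -4.26418812e-06 -9.99999956e-01] [-0.2703545  -0.2025959  -0.25761588] 17.48361998839684
```

View pics/k5s.png

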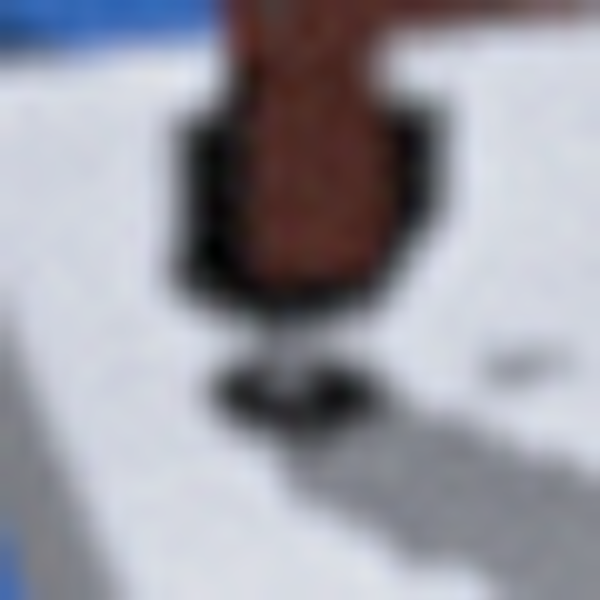

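```bash
python3 - <<'E'
from rel import *
print(ringfit("side5",(320,209,334,216),[583,-60,14]))
for v0 in (199,201,203):print(v0,knobfit("side5",(316,v0,338,208),105.3,-.083,[583,-60]))
print(ringfit("side0",(320,209,334,216),[583,-60,14]))
E
```

```text
(array([583.38014403, -59.94427298,  16.64103224]), np.float64(3.7586099481494153))
199 (array([584.14796066, -50.50150299]), np.float64(1.851348798392058))
201 (array([584.19689941, -50.35424805]), np.float64(1.3271624726855675))
203 (array([584.55259675, -50.58412325]), np.float64(0.7834287654224154))
(array([582.90862796, -57.26519681,  15.18171291]), np.float64(1.0303265516533733))
```

```bash
python3 - <<'E'
from rel import *
def prof(tag,p,z0,cols):
    for c in cols:
        q=proj(tag,fr([p[0],p[1],0],[[22*np.cos(t),22*np.sin(t),z0] for t in np.linspace(0,2*np.pi,400)]))
        s=q[np.abs(q[:,0]-c)<.3]; vb=s[:,1].max(); v=int(vb)
        print(tag,c,"pred bottom edge",vb.round(2),"rows",v-4,load(tag)["im"][v-4:v+4,c].tolist())
prof("side0",(415.4,-293.2),0,[297,299,301]);prof("side3",(415.4,-293),0,[297,299])
prof("side5",(583,-59.4),105.3,[324,326,328])
E
```

```text
side0 297 pred bottom edge 279.94 rows 275 [[26, 28, 24], [22, 23, 22], [15, 16, 11], [26, 27, 29], [48, 33, 26], [100, 60, 34], [154, 89, 48], [176, 103, 52]]
side0 299 pred bottom edge 280.22 rows 276 [[23, 18, 20], [22, 18, 20], [24, 26, 25], [36, 29, 29], [72, 48, 32], [110, 63, 37], [147, 87, 48], [168, 99, 51]]
side0 301 pred bottom edge 280.18 rows 276 [[12, 15, 14], [29, 24, 28], [20, 22, 23], [40, 32, 27], [78, 47, 28], [106, 62, 35], [112, 67, 34], [121, 71, 41]]
side3 297 pred bottom edge 279.91 rows 275 [[24, 25, 20], [25, 27, 27], [23, 25, 23], [18, 16, 17], [38, 22, 19], [96, 56, 26], [155, 93, 49], [182, 108, 59]]
side3 299 pred bottom edge 280.18 rows 276 [[23, 24, 24], [18, 19, 21], [24, 25, 26], [39, 33, 32], [67, 39, 25], [112, 66, 33], [146, 87, 47], [148, 86, 42]]
side5 324 pred bottom edge 208.34 rows 204 [[32, 29, 48], [26, 24, 36], [18, 16, 20], [67, 66, 60], [140, 134, 128], [151, 143, 140], [95, 87, 86], [44, 42, 42]]
side5 326 pred bottom edge 208.53 rows 204 [[36, 43, 81], [28, 33, 61], [22, 25, 35], [50, 44, 41], [104, 97, 95], [130, 120, 119], [116, 108, 105], [88, 82, 82]]
side5 328 pred bottom edge 208.45 rows 204 [[39, 43, 84], [35, 36, 65], [29, 28, 33], [71, 67, 63], [140, 132, 131], [148, 141, 137], [82, 78, 76], [30, 27, 29]]
```

```bash
python3 -m creep '[{"tx":0.5,"ty":0,"tz":-1,"rx":0,"ry":0,"rz":0,"fingers":255},{"tx":0.5,"ty":0,"tz":-2,"rx":0,"ry":0,"rz":0,"fingers":255},{"tx":0.5,"ty":0,"tz":-3,"rx":0,"ry":0,"rz":0,"fingers":255},{"tx":0.5,"ty":0,"tz":-4,"rx":0,"ry":0,"rz":0,"fingers":255},{"tx":0.5,"ty":0,"tz":-4,"rx":0,"ry":0,"rz":0,"fingers":255}]'
python3 -m creep '[{"tx":0,"ty":0,"tz":-1,"rx":0,"ry":0,"rz":0,"fingers":255},{"tx":0,"ty":0,"tz":-1,"rx":0,"ry":0,"rz":0,"fingers":255}]'
python3 -m creep '[{"tx":0,"ty":0,"tz":-1,"rx":0,"ry":0,"rz":0,"fingers":255},{"tx":0,"ty":0,"tz":-1,"rx":0,"ry":0,"rz":0,"fingers":255}]'
```

```text
t: 6.42
ee_pos: [583.8, -59.0, 117.6]
orientation: [-0.088, -2.18, 2.18]
ft_force: [-0.6, 0.5, -0.8]
width: 17.8
t: 6.68
ee_pos: [583.8, -59.1, 116.6]
orientation: [-0.089, -2.18, 2.18]
ft_force: [0.7, 0.3, 0.6]
width: 17.6
t: 6.92
ee_pos: [584.1, -59.1, 115.8]
orientation: [-0.089, -2.18, 2.18]
ft_force: [1.1, -0.2, 0.4]
width: 17.7
```

```bash
python3 - <<'E'
from rel import *
grab("side","side6");crop("side6",312,192,342,222,20,"k6s")
o=ctrl.get_obs();print(o["ee_pos"],o["ft_force"],o["moment"])
E
python3 -m creep '[{"tx":0,"ty":0,"tz":-1,"rx":0,"ry":0,"rz":0,"fingers":255},{"tx":0,"ty":0,"tz":-1,"rx":0,"ry":0,"rz":0,"fingers":255}]'
```

```text
[584.11018362 -59.11828822 115.79209863] [ 1.0822604  -1.14627526  0.03965484] [ 0.05514625 -0.1161546   0.04688378]
t: 7.22
ee_pos: [584.3, -59.1, 114.8]
orientation: [-0.09, -2.18, 2.18]
ft_force: [1.9, -0.0, -0.2]
width: 17.8
```

View pics/k6s.png

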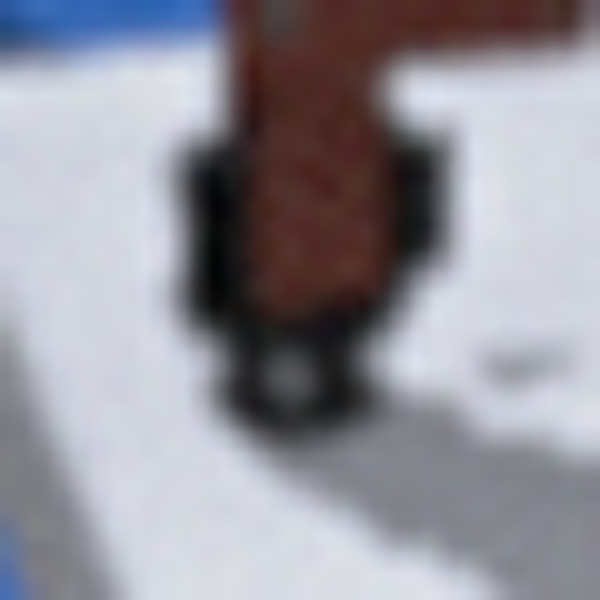

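A +x force of about 1.9 N is building as the knob passes the taper, and there's no vertical block. It looks like it's entering with the axis slightly too far in −x. I'll ease +x and continue down.

```bash
python3 -m creep '[{"tx":0.6,"ty":0,"tz":0,"rx":0,"ry":0,"rz":0,"fingers":255},{"tx":0.6,"ty":0,"tz":0,"rx":0,"ry":0,"rz":0,"fingers":255}]'
python3 -m creep '[{"tx":0,"ty":0,"tz":-1,"rx":0,"ry":0,"rz":0,"fingers":255},{"tx":0,"ty":0,"tz":-2,"rx":0,"ry":0,"rz":0,"fingers":255},{"tx":0,"ty":0,"tz":-2,"rx":0,"ry":0,"rz":0,"fingers":255}]'
```

```text
t: 7.48
ee_pos: [584.4, -59.1, 114.6]
orientation: [-0.088, -2.18, 2.18]
ft_force: [1.4, 0.2, 0.2]
width: 17.5
t: 7.85
ee_pos: [584.5, -59.0, 112.6]
orientation: [-0.089, -2.18, 2.18]
ft_force: [3.0, 1.0, -0.3]
width: 17.7
```

```bash
python3 -m creep '[{"tx":0.8,"ty":0,"tz":0,"rx":0,"ry":0,"rz":0,"fingers":255},{"tx":0.8,"ty":0,"tz":0,"rx":0,"ry":0,"rz":0,"fingers":255}]'
python3 - <<'E'
from h import *
o=ctrl.get_obs();print(o["ee_pos"],o["ft_force"],o["moment"])
E
python3 -m creep '[{"tx":0,"ty":0,"tz":-1,"rx":0,"ry":0,"rz":0,"fingers":255},{"tx":0,"ty":0,"tz":-2,"rx":0,"ry":0,"rz":0,"fingers":255},{"tx":0,"ty":0,"tz":-2,"rx":0,"ry":0,"rz":0,"fingers":255}]'
```

```text
t: 8.1
ee_pos: [584.7, -59.0, 112.4]
orientation: [-0.087, -2.179, 2.179]
ft_force: [0.5, -0.4, -1.1]
width: 18.1
[584.66321872 -58.97822857 112.40369918] [ 0.51927796 -0.37788103 -1.12408127] [ 0.00817165 -0.02983885 -0.02798728]
t: 8.48
ee_pos: [585.1, -59.0, 110.5]
orientation: [-0.088, -2.18, 2.18]
ft_force: [0.5, -0.5, -1.5]
width: 17.6
```

```bash
python3 -m creep '[{"tx":0.2,"ty":0,"tz":-1.5,"rx":0,"ry":0,"rz":0,"fingers":255},{"tx":0.2,"ty":0,"tz":-3,"rx":0,"ry":0,"rz":0,"fingers":255},{"tx":0.2,"ty":0,"tz":-3,"rx":0,"ry":0,"rz":0,"fingers":255}]'
python3 -m creep '[{"tx":0,"ty":0,"tz":-1,"rx":0,"ry":0,"rz":0,"fingers":255},{"tx":0,"ty":0,"tz":-2,"rx":0,"ry":0,"rz":0,"fingers":255},{"tx":0,"ty":0,"tz":-2,"rx":0,"ry":0,"rz":0,"fingers":255}]'
python3 - <<'E'
from rel import *
grab("side","side7");crop("side7",312,192,342,222,20,"k7s")
o=ctrl.get_obs();print(o["ee_pos"],o["ft_force"],o["moment"],o["width"])
E
```

```text
t: 8.85
ee_pos: [585.3, -59.0, 107.5]
orientation: [-0.088, -2.18, 2.18]
ft_force: [-0.2, -0.3, -0.6]
width: 18.0
t: 9.22
ee_pos: [585.4, -59.0, 105.6]
orientation: [-0.088, -2.18, 2.18]
ft_force: [-0.4, 1.5, -1.9]
width: 17.9
[585.40023872 -59.02140594 105.6284607 ] [-0.68642857  0.45302898 -0.97198027] [-0.01619561  0.05622657 -0.03369561] 17.692212797213976
```

View pics/k7s.png

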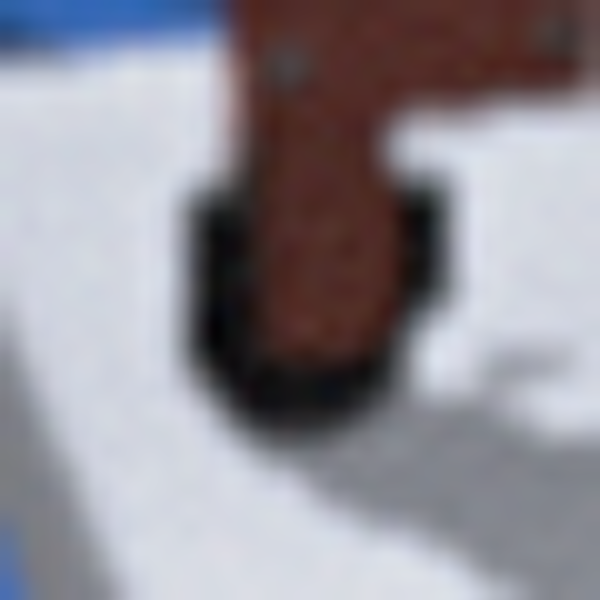

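```bash
python3 -m creep '[{"tx":0,"ty":0,"tz":-1,"rx":0,"ry":0,"rz":0,"fingers":255},{"tx":0,"ty":0,"tz":-2,"rx":0,"ry":0,"rz":0,"fingers":255},{"tx":0,"ty":0,"tz":-2,"rx":0,"ry":0,"rz":0,"fingers":255}]'
python3 -m creep '[{"tx":0,"ty":0,"tz":-1,"rx":0,"ry":0,"rz":0,"fingers":255},{"tx":0,"ty":0,"tz":-1.5,"rx":0,"ry":0,"rz":0,"fingers":255},{"tx":0,"ty":0,"tz":-1.5,"rx":0,"ry":0,"rz":0,"fingers":255}]'
python3 -m creep '[{"tx":0,"ty":0,"tz":-1,"rx":0,"ry":0,"rz":0,"fingers":255},{"tx":0,"ty":0,"tz":-1.5,"rx":0,"ry":0,"rz":0,"fingers":255},{"tx":0,"ty":0,"tz":-1.5,"rx":0,"ry":0,"rz":0,"fingers":255}]'
```

```text
t: 9.65
ee_pos: [585.4, -59.0, 103.6]
orientation: [-0.088, -2.18, 2.18]
ft_force: [1.2, 0.0, -0.9]
width: 17.9
t: 10.02
ee_pos: [585.5, -59.1, 102.4]
orientation: [-0.089, -2.18, 2.18]
ft_force: [-0.8, -0.5, 3.8]
width: 18.3
t: 10.4
ee_pos: [585.5, -59.1, 100.8]
orientation: [-0.089, -2.18, 2.18]
ft_force: [-1.7, 0.2, 5.6]
width: 17.6
```

The spring engaged at TCP z ≈ 103, as predicted for fully home. Pressing on to the stop.

```bash
python3 -m creep '[{"tx":0,"ty":0,"tz":-1,"rx":0,"ry":0,"rz":0,"fingers":255},{"tx":0,"ty":0,"tz":-2,"rx":0,"ry":0,"rz":0,"fingers":255},{"tx":0,"ty":0,"tz":-2,"rx":0,"ry":0,"rz":0,"fingers":255}]'
python3 -m creep '[{"tx":0,"ty":0,"tz":-1,"rx":0,"ry":0,"rz":0,"fingers":255},{"tx":0,"ty":0,"tz":-1,"rx":0,"ry":0,"rz":0,"fingers":255}]'
python3 -m creep '[{"tx":0,"ty":0,"tz":-0.7,"rx":0,"ry":0,"rz":0,"fingers":255},{"tx":0,"ty":0,"tz":-0.7,"rx":0,"ry":0,"rz":0,"fingers":255}]'
```

```text
t: 10.78
ee_pos: [585.5, -59.1, 99.0]
orientation: [-0.089, -2.18, 2.18]
ft_force: [-2.7, -0.4, 8.2]
width: 17.5
t: 11.02
ee_pos: [585.5, -59.1, 98.2]
orientation: [-0.089, -2.18, 2.18]
ft_force: [-2.4, -0.1, 8.7]
width: 17.5
t: 11.28
ee_pos: [585.6, -59.1, 97.8]
orientation: [-0.089, -2.18, 2.18]
ft_force: [-5.2, 0.3, 10.9]
width: 17.7
```

```bash
python3 -m creep '[{"tx":-0.4,"ty":0,"tz":-0.7,"rx":0,"ry":0,"rz":0,"fingers":255},{"tx":-0.4,"ty":0,"tz":-0.7,"rx":0,"ry":0,"rz":0,"fingers":255}]'
python3 - <<'E'
from rel import *
grab("side","side8");crop("side8",312,192,342,222,20,"k8s")
o=ctrl.get_obs();print(o["ee_pos"],o["ft_force"],o["moment"],o["width"])
E
```

```text
t: 11.52
ee_pos: [585.6, -59.1, 97.8]
orientation: [-0.09, -2.18, 2.181]
ft_force: [-4.4, 0.4, 16.9]
width: 17.9
[585.61522304 -59.12985471  97.74967902] [-4.76506284 -0.30291296 15.83849675] [0.08108468 0.84730197 0.02028279] 17.93643433438742
```

View pics/k8s.png

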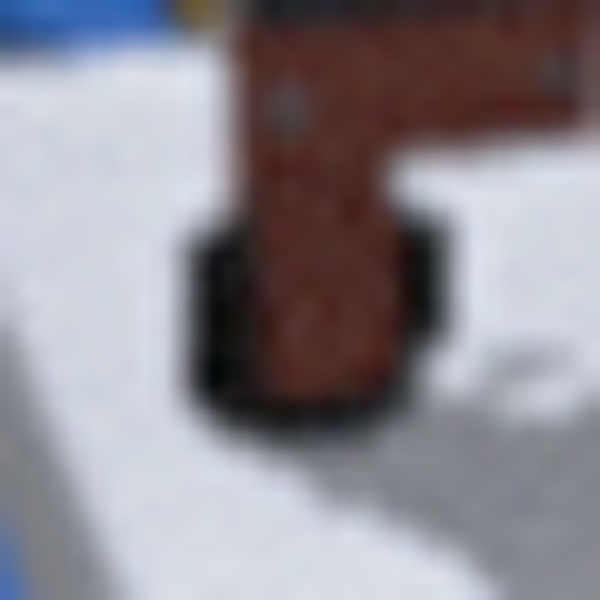

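The stop is reached: z has stalled at 97.8 while the force is 16 N, above the 10 N spring. I'll hold for a second to check that nothing slips.

```bash
python3 -m creep '[{"tx":0,"ty":0,"tz":0,"rx":0,"ry":0,"rz":0,"fingers":255},{"tx":0,"ty":0,"tz":0,"rx":0,"ry":0,"rz":0,"fingers":255},{"tx":0,"ty":0,"tz":0,"rx":0,"ry":0,"rz":0,"fingers":255},{"tx":0,"ty":0,"tz":0,"rx":0,"ry":0,"rz":0,"fingers":255},{"tx":0,"ty":0,"tz":0,"rx":0,"ry":0,"rz":0,"fingers":255},{"tx":0,"ty":0,"tz":0,"rx":0,"ry":0,"rz":0,"fingers":255},{"tx":0,"ty":0,"tz":0,"rx":0,"ry":0,"rz":0,"fingers":255},{"tx":0,"ty":0,"tz":0,"rx":0,"ry":0,"rz":0,"fingers":255}]'
python3 - <<'E'
from rel import *
grab("side","side9");grab("top","top9")
d=load("side9")["im"].astype(int)
print(cv2.imwrite("pics/both9.png",cv2.resize(np.hstack([load("side9")["im"],load("top9")["im"]]),(800,250))))
E
```

```text
t: 12.58
ee_pos: [585.6, -59.1, 97.8]
orientation: [-0.09, -2.18, 2.181]
ft_force: [-5.2, 0.1, 16.2]
width: 17.5
True
```

View pics/both9.png

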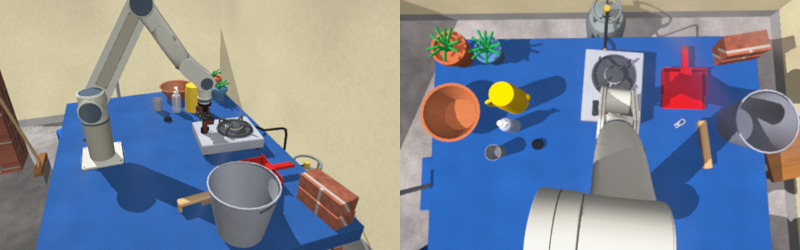

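The hold is steady: same z and about 16 N after one second. The washing things are where they were. Handing in.

```bash
python3 -c "
from workcell import ctrl
print(ctrl.close_job())"
```

```text
the job is handed in; nothing more can be done
None
```

The knob is back on the spindle and I handed the job in at about 12.7 s, with the fingers still holding it pressed in against the valve spring.

**What I did:** I gripped the knob by the flat sides of its bar and turned it by about −0.77 rad, so its nose points at the lighting mark. It then slid onto the spindle. On the way down I eased it about 1.5 mm in +x, because a sideways force of up to 3 N showed it was slightly off-centre.

**Last checks:**
- **Fully home:** the spring began to push back at a tool height of about 103 mm, where the knob should be fully home.
- **Pressed right in:** the tool stopped at 97.8 mm, about 5 mm lower, with about 16 N upward against the 10 N spring. Height, force and finger opening (about 17.7 mm) were unchanged after one second.
- **Washing things:** in the final pictures they look to be where they were.

**What disagreed:**
- Before insertion, the side camera showed the knob about 0.8 pixel higher than the arm's own position said. The contact height later agreed with the arm.
- A sideways force of about 5 N in −x remained at the end, because the tool is slightly off the spindle's centre in +x.
- The arm hid the knob from the top camera, so its alignment rests on the grip angle and on it sliding the full depth onto the spindle.

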